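# Index the stop carriage one notch and load the pressure shoe

## Task

The bay for the pressure shoe is too short: pull up the index knob of the stop carriage, slide the carriage exactly one notch away from the side where the shoe stands (towards the roll of edging) and let the knob spring back home so that the carriage is locked. Then take the shoe by its handle and lower it, without dropping it, into the bay you have lengthened, lying flat on the bed between carriage and end wall. Leave the roll, the can and the wrench where they are.

Things in the scene. Friction and masses are not known exactly. Their poses are not given: they have to be found in the camera images.
- slide: Fixed slide: red base plate 125 x 340 x 20 mm. Origin on the table under the middle of the bed; y along the 340 mm, x across (away from the robot), z up. Bed = plate top, z 20 mm, bounded by red end walls (inner faces y = +/-140 mm, tops z 60), a front lip 6 mm high (inner face x = -31) and the dark steel index bar (front face x = +33, tooth tops z 52). Notches at y = -60, -30, 0, 30, 60 mm.
- carriage (a joint): Position (m) of the aluminium stop carriage along the slide's y; starts locked in the middle notch (0, 1 mm play); a notch is 0.030; range +/-0.065. Block on the bed, 60 mm along y, top z 62 mm, bridging back over the index bar. On each side a bay runs from it to the end wall: 110 mm long at the start, 140 mm after one notch. Friction 1 N once the plunger is pulled.
- plunger (a joint): Lift (m) of the spring index plunger: 0 = home in a notch, 0.022 at most; it pulls back with about 4 N at 0, 11 N at 0.022. The notch walls lock the carriage for the first 6 mm or so; from about 0.017 the round pin tip clears the teeth. Let go near a notch, the pin slides down the sloping tooth top and snaps in, reading 0 again.
- knob (a point): Centre of the plunger's black round pull knob, 40 mm diameter, 34 mm high, axis upright. At rest it is at x = 48, z = 89 mm in the slide's frame and y = carriage; its underside is 10 mm above the carriage top (a 20 mm collar lies below). Lifting it pulls the plunger; moving it sideways then slides the carriage.
- shoe_center (a point): Centre of the loose pressure shoe, 35 mm above its underside; z up, y along its length. Aluminium block with wooden sole, 124 (y) x 50 (x) x 30 mm, 0.35 to 0.65 kg. Black bar handle along y above it: 80 mm long, 14 mm wide, 16 mm high, its middle 27 mm above this point, 24 mm free beneath. Stands on the table on the robot's side of the slide, by one bay. Loaded: 55 mm above the table.
- roll_center (a point): Centre of a loose roll of wood edging lying flat, 96 mm diameter, 24 mm high, hole 52 mm. It lies on the robot's side of the slide, before the bay where the shoe is not: the carriage must move towards this side. Bystander.
- can_center (a point): Centre of a loose steel can, 66 mm in diameter, 140 mm high, to the robot's left. Bystander.
- wrench: Loose steel wrench 180 mm long lying along its x axis, to the robot's right; origin under its middle. Bystander.
- shoe: The shoe itself: same axes as shoe_center, origin at the centre of its underside.

How it is judged:
By the outcome, as a careful person would: the job done as asked, in the order asked, and still so for the second after the job is handed in, with the robot touching nothing.
It also fails if it takes over 51 s, if anything falls off the work surface, if the arm or the gripper's body presses on something with over 40 N, if the wrist force passes 120 N, or if a joint passes its speed limit or range.

## Robot

A 7-joint arm with a two-finger parallel gripper is mounted at the origin on the work surface. World frame = base frame: x ahead of the robot, y to its left, z up, the work surface at z = 0. Lengths are in m, angles in rad, forces in N, time in s.
With the tool pointing down it reaches from about 0.4 to 0.9 m from the base axis. Payload 5.6 kg.
Tool frame: the origin (TCP) lies on the mounting face of the last link; the fingertips stand 190 mm ahead of it and the grasp point (between the pads) lies 171 mm ahead of it (env.tip_reach is the distance from the TCP to the fingertips, in m); z points along the fingers, y is the line along which they close (so a half turn about z gives the same grasp; the last joint's range is limited). The gripper opens to 92 mm and grips with 3 to 60 N. Pads are 20 mm wide; open, the fingers measure 128 mm over their backs; the gripper's body (75 mm by 189 mm) begins 69 mm behind the grasp point.
Start: joints at [-1.245, 0.468, -0.012, 1.603, 0.006, 1.071, -0.056], TCP at [0.234, 0.606, 0.405] pointing down, gripper open.
Joint ranges: [-2.53, 2.53], [-0.31, 2.02], [-1.57, 1.55], [0.28, 2.44], [-1.29, 4.43], [0.15, 1.84], [-2.92, 2.92]. Speed limits (rad/s): [2.57, 2.57, 3.14, 3.14, 3.14, 3.14, 3.14].

## Interface

Orientations are given as a unit quaternion [x, y, z, w].
In Python, from cell import get_obs, imaging, order, env gives the robot as it stands.
- The arm moves only by the tool arm_command, never from a script. Its argument "steps" is a list of rows, each a list of 5 numbers: the opening, from 0 (shut) to 1 (fully open), then the shift along the tool's x, y, z in mm, then the turn about the tool's z in degrees. In form: [[gripper, tx, ty, tz, roll], ...]. A call has 1 to 5 rows; each row is the pose to reach, as a shift and turn from the pose commanded when the call began, along the tool's axes at that moment; what a row does not reach only later rows make up. A row lasts 1/12 s, in which the tool goes at most 41.7 mm and 7.16 degrees, less where a joint would pass 70% of its speed; a pose out of reach is approached as far as the arm can. A call with a gripper value outside its range is refused whole. The fingers move at their own pace and stop on an object; the grip force is fixed at half the most. Time passes only in rows, so rows that repeat a pose let the fingers close. It gives the time, the measured TCP pose, the force, the opening and the grip force at its end, in the units of the state.
- get_obs(): the state, without advancing time (a new reading comes with each control period).
- imaging.camera(name): name is "side" or "top" or "wrist"; returns a dict with "frame" (420x560x3 uint8, red, green, blue), "z_map" (420x560 float32, m along the optical axis (not along the pixel's ray), 0 where there is no reading), "camera_matrix" (3x3 intrinsics, pixels), "R" (3x3) and "t" (3): a world point X has camera coordinates R X + t. Camera axes: x right, y down, z forward; pixel columns grow to the right and rows downward; lengths in m; the calibration is good to about 2 mm. A picture is of the moment at which its call begins.
- order.hand_in(): hands the job in; it is judged then, once.
The state is a dict: "time": time; "qpos": joint angles; "dq": joint speeds; "joint_efforts": joint torques, N m; "tcp_pos": TCP position; "eef_rot": TCP orientation; "contact_force": force on the tool from outside, world axes, zero at the start; "torque": the same for the moment, N m; "opening": finger opening in m; "grip_force": force on a finger pad.
Only numpy, scipy, OpenCV 4.12 (cv2) and the standard library are available. Lean on these libraries where they do the work, as an engineer would, in place of code of your own. Each camera call takes 0.05 s, during which the arm holds its last target. There are 200 camera calls.

## Working session

There is one attempt and no reset: what is moved stays moved. The work goes in short steps, Python scripts to look and compute and a tool call to move; the robot and the scene stay as the last step left them, time stands still between calls to the robot, and variables do not carry over. Pictures are saved under pics/ and viewed, at most 10 in all, crops included, and the job is handed in when it is done.

Besides the shell and the picture viewer there is one more tool, called after ">>>" as name([rows], argument=value, ...), one row to a line, values as JSON. arm_command: Moves the arm, as the interface text tells. Its arguments: {"type":"object","properties":{"steps":{"type":"array","items":{"type":"array","items":{"type":"number"}}}},"required":["steps"]}

```bash
mkdir -p pics
cat > h.py <<'E'
import numpy as np, cv2
from cell import get_obs, imaging, order, env
from scipy.spatial.transform import Rotation as Ro
def cloud(c):
    z=c["z_map"];K=c["camera_matrix"];v,u=np.indices(z.shape)
    P=np.stack([(u-K[0,2])/K[0,0]*z,(v-K[1,2])/K[1,1]*z,z],-1)
    W=(P-c["t"])@c["R"]; W[z==0]=np.nan
    return W
def save(c,n): cv2.imwrite(f"pics/{n}.png",c["frame"][...,::-1])
E
python3 - <<'E'
from h import *
for n in("top","side"):
    c=imaging.camera(n);save(c,n+"0");np.save(n+"0.npy",cloud(c));
    print(n,(-c["R"].T@c["t"]).round(3))
o=get_obs();print(o["time"],o["tcp_pos"],Ro.from_quat(o["eef_rot"]).as_matrix().round(3),o["opening"],o["contact_force"])
E
```

```text
top [0.356 0.009 1.267]
side [ 0.178 -1.065  0.934]
0.1 [0.23430746 0.60606207 0.40384185] [[-0.933  0.361 -0.   ]
 [ 0.361  0.933 -0.002]
 [-0.    -0.002 -1.   ]] 0.0917557108688819 [-0.27003778 -0.60856243  0.8112048 ]
```

View pics/top0.png

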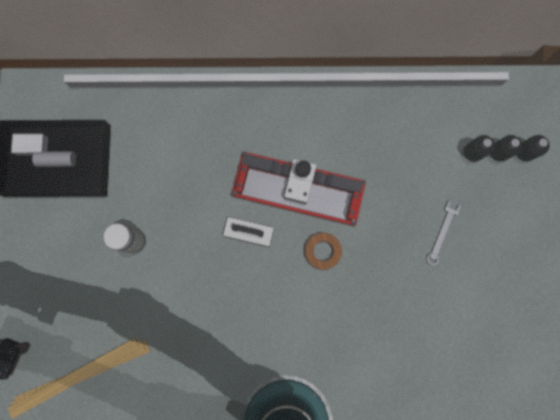

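View pics/side0.png

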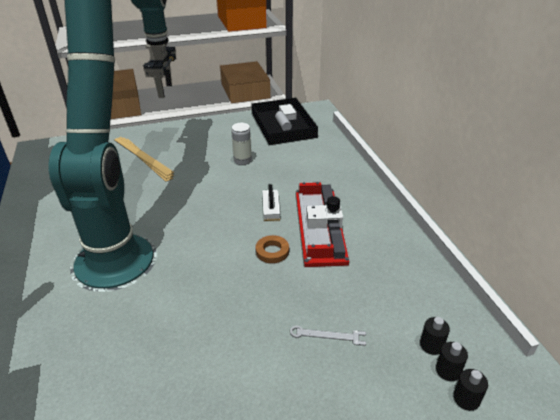

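The top view shows the slide around (299,188) with the knob at (302,168), the shoe at (248,231), the roll at (323,251), the can at (118,236) and the wrench at (443,232). Image left is +y, so the carriage has to go to −y.

Run:
```python
from h import *
def rect(p):
    r=cv2.minAreaRect((p[:,:2]*1000).astype(np.float32)); 
    b=cv2.boxPoints(r); e=max([b[1]-b[0],b[2]-b[1]],key=np.linalg.norm)
    return np.round(r[0],1),np.round(r[1],1),round(np.degrees(np.arctan2(e[1],e[0]))%180,1)
for n in("top","side"):
    W=np.load(n+"0.npy"); f=cv2.imread(f"pics/{n}0.png").astype(int);B,G,R=f[...,0],f[...,1],f[...,2]
    x,y,z=W[...,0],W[...,1],W[...,2]
    reg=(x>.35)&(x<.85)&(abs(y)<.3)
    red=reg&(R>110)&(G<70)&(B<70)
    print(n,"red",rect(W[red&(z<.035)&(z>.008)]), rect(W[red]),red.sum())
    m=W[red&(z>.05)]; print(" walltop n",len(m),m[m[:,1]>0.02].mean(0).round(4),m[m[:,1]<0].mean(0).round(4))
    k=reg&(z>.093)&(z<.125); print(" knob",k.sum(),rect(W[k]),np.nanmedian(z[k]),W[k].mean(0).round(4))
    # shoe: near region
    s=reg&(x<.6)&(y>0.03)&(z>.03)&(z<.09)
    bl=s&(z>.056); 
    if n=="top": s&=np.indices(s.shape)[0]>214; bl&=np.indices(s.shape)[0]>214
    else: s&=np.indices(s.shape)[1]<285; bl&=np.indices(s.shape)[1]<285
    print(" shoe",s.sum(),rect(W[s]),"handle",bl.sum(),rect(W[bl]),W[bl].mean(0).round(4))
    ro=reg&(x<.6)&(y<0.02)&(z>.015)&(z<.03)&(R-B>40)&(G>50)
    print(" roll",rect(W[ro]))
```

```text
top red (array([599.7, -33.4]), array([335.2, 121.9]), np.float32(76.1)) (array([599.7, -33.4]), array([335.2, 121.9]), np.float32(76.1)) 665
 walltop n 243 [0.6181 0.1129 0.0609] [ 0.5475 -0.1747  0.0603]
 knob 203 (array([633.2, -43. ]), array([37.5, 37.7]), np.float32(92.7)) 0.10594690789546825 [ 0.633  -0.0432  0.1058]
 shoe 647 (array([483.5,  96.8]), array([123.4,  49.3]), np.float32(76.3)) handle 184 (array([483.5,  96.5]), array([79.2, 14.1]), np.float32(77.0)) [0.4829 0.0965 0.0698]
 roll (array([ 485.4, -110. ]), array([188.5, 229.4]), np.float32(100.5))
side red (array([596.3, -40.8]), array([335.7, 124.6]), np.float32(75.9)) (array([596.3, -40.8]), array([335.7, 124.6]), np.float32(75.9)) 605
 walltop n 149 [0.6168 0.1082 0.0577] [ 0.5462 -0.1788  0.0584]
 knob 111 (array([630.3, -47.2]), array([38.1, 36.4]), np.float32(52.2)) 0.1021027460825481 [ 0.6292 -0.0514  0.1013]
 shoe 145 (array([478.4,  90.4]), array([119.7,  47.8]), np.float32(77.1)) handle 77 (array([479.4,  91.6]), array([78.6, 12.5]), np.float32(74.6)) [0.4779 0.0866 0.0668]
 roll (array([ 494.7, -103.1]), array([212.5, 156.8]), np.float32(26.2))
```

>>> arm_command([
  [1,-32,-24,0,0],
  [1,-64,-49,0,0],
  [1,-96,-73,0,0],
  [1,-128,-98,0,0],
  [1,-160,-122,0,0],
])

```text
time: 0.52
tcp_pos: [0.3401, 0.4329, 0.4043]
eef_rot: [0.183, 0.983, -0.0, -0.0]
contact_force: [1.0, 0.0, -0.0]
opening: 0.0918
grip_force: 0.0
```

>>> arm_command([
  [1,-32,-24,0,0],
  [1,-64,-49,0,0],
  [1,-96,-73,0,0],
  [1,-128,-98,0,0],
  [1,-160,-122,0,0],
])

```text
time: 0.93
tcp_pos: [0.4453, 0.2613, 0.4046]
eef_rot: [0.183, 0.983, -0.0, -0.0]
contact_force: [0.2, -0.0, 0.3]
opening: 0.092
grip_force: 0.0
```

>>> arm_command([
  [1,-32,-24,0,0],
  [1,-64,-49,0,0],
  [1,-96,-73,0,0],
  [1,-128,-98,0,0],
  [1,-160,-122,0,0],
])

```text
time: 1.35
tcp_pos: [0.5506, 0.0898, 0.4046]
eef_rot: [0.183, 0.983, -0.0, -0.0]
contact_force: [1.3, 1.1, -0.3]
opening: 0.092
grip_force: 0.0
```

>>> arm_command([
  [1,-32,-24,0,0],
  [1,-64,-48,0,-3],
  [1,-96,-72,0,-7],
  [1,-125,-94,0,-7.2],
  [1,-125,-94,0,-7.2],
])

```text
time: 1.77
tcp_pos: [0.6345, -0.0492, 0.4043]
eef_rot: [0.126, 0.992, -0.003, 0.001]
contact_force: [0.0, 0.7, 0.3]
opening: 0.0914
grip_force: 0.0
```

```bash
cat >> h.py <<'E'
def state():
    o=get_obs(); R=Ro.from_quat(o["eef_rot"]).as_matrix()
    print(round(o["time"],2),"tcp",(o["tcp_pos"]*1000).round(1),"yaw_y",np.degrees(np.arctan2(R[1,1],R[0,1])).round(2),"z",R[:,2].round(4),"open",o["opening"].round(4),"F",o["contact_force"].round(1))
    return o["tcp_pos"],R
def rect(p):
    r=cv2.minAreaRect((p[:,:2]*1000).astype(np.float32)); 
    b=cv2.boxPoints(r); e=max([b[1]-b[0],b[2]-b[1]],key=np.linalg.norm)
    return np.round(r[0],1),np.round(r[1],1),round(np.degrees(np.arctan2(e[1],e[0]))%180,1)
E
python3 - <<'E'
from h import *
state();c=imaging.camera("wrist");save(c,"w1");W=cloud(c);np.save("w1.npy",W)
x,y,z=np.moveaxis(W,-1,0);k=(z>.095)&(z<.12)&(np.hypot(x-.633,y+.043)<.05)
print("cam",(-c["R"].T@c["t"]).round(3),k.sum(),rect(W[k]),np.median(z[k]))
E
```

```text
Traceback (most recent call last):
  File "h.py", line 12, in state
    print(round(o["time"],2),"tcp",(o["tcp_pos"]*1000).round(1),"yaw_y",np.degrees(np.arctan2(R[1,1],R[0,1])).round(2),"z",R[:,2].round(4),"open",o["opening"].round(4),"F",o["contact_force"].round(1))
                                                                                                                                                  ^^^^^^^^^^^^^^^^^^
AttributeError: 'float' object has no attribute 'round'
```

```bash
sed -i 's/o\["opening"\].round(4)/round(o["opening"],4)/' h.py
python3 - <<'E'
from h import *
c=imaging.camera("wrist");save(c,"w1");W=cloud(c);np.save("w1.npy",W);state()
x,y,z=np.moveaxis(W,-1,0);k=(z>.095)&(z<.12)&(np.hypot(x-.633,y+.043)<.05)
print("cam",(-c["R"].T@c["t"]).round(3),k.sum(),rect(W[k]),np.median(z[k]))
f=c["frame"].astype(int);red=(f[...,0]>110)&(f[...,1]<70)&(f[...,2]<70)&(z>.05)&(z<.07)
v,u=np.nonzero(red);print(len(v),W[red].mean(0),u.min(),u.max(),v.min(),v.max())
E
```

```text
1.82 tcp [633.5 -45.6 403.9] yaw_y 75.65 z [-5.0e-04 -2.5e-03 -1.0e+00] open 0.0925 F [0.2 1.  0.5]
cam [ 0.563 -0.031  0.385] 1336 (array([633.5, -44.5]), array([39. , 39.2]), np.float32(129.6)) 0.10621761614406067
507 [ 0.57917754 -0.03475312  0.06011276] 140 441 115 212
```

View pics/w1.png

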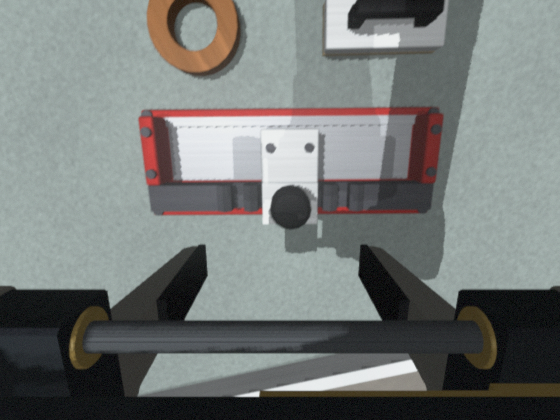

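The wrist view has the knob at (290,207), in line with the tool, and the slide level in the image. I'll descend onto the knob.

>>> arm_command([
  [1,0,1.2,35,0],
  [1,0,1.2,70,0],
  [1,0,1.2,105,0],
  [1,0,1.2,135,0],
  [1,0,1.2,143,0],
])

```text
time: 2.23
tcp_pos: [0.6306, -0.0379, 0.2565]
eef_rot: [0.121, 0.993, -0.0, -0.005]
contact_force: [-0.9, 0.2, -0.4]
opening: 0.0919
grip_force: 0.0
```

>>> arm_command([
  [0.5,0,0,0,0],
  [0.3,0,0,0,0],
  [0.3,0,0,0,0],
  [0.3,0,0,0,0],
  [0.3,0,0,0,0],
])

```text
time: 2.65
tcp_pos: [0.6337, -0.0397, 0.2636]
eef_rot: [0.121, 0.993, 0.0, 0.002]
contact_force: [-0.1, 0.3, -0.4]
opening: 0.0607
grip_force: 0.0
```

```bash
python3 -c "
from h import *
state();print(get_obs()['grip_force'])"
```

```text
2.65 tcp [633.7 -39.7 263.6] yaw_y 76.07 z [ 3.2e-03  2.0e-04 -1.0e+00] open 0.0607 F [-0.1  0.3 -0.4]
0.0
```

>>> arm_command([
  [0.62,0,0,0,0],
  [0.62,0,0,0,0],
  [0.62,0,0,0,0],
  [0.62,0,0,0,0],
])

```text
time: 2.98
tcp_pos: [0.6331, -0.0398, 0.2619]
eef_rot: [0.121, 0.993, 0.0, 0.0]
contact_force: [0.1, -0.7, -0.6]
opening: 0.0571
grip_force: 0.0
```

```bash
python3 -c "
from h import *
state();c=imaging.camera('wrist');W=cloud(c);save(c,'w2')
x,y,z=np.moveaxis(W,-1,0);k=(z>.098)&(z<.112)&(np.hypot(x-.633,y+.043)<.035)
print(k.sum(),rect(W[k]) if k.sum()>5 else 0);state()"
```

```text
2.98 tcp [633.1 -39.8 261.9] yaw_y 76.06 z [ 2.e-04  1.e-04 -1.e+00] open 0.0571 F [ 0.1 -0.7 -0.6]
5126 (array([632.8, -40.1]), array([39.2, 64.2]), np.float32(91.7))
3.03 tcp [633.1 -39.8 261.8] yaw_y 76.06 z [ 1.e-04  0.e+00 -1.e+00] open 0.0568 F [-0.  -0.4  0.2]
```

View pics/w2.png

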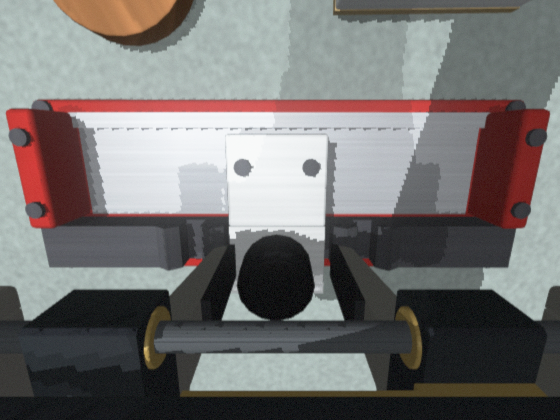

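The knob at (276,277) sits about 4 mm left (−y) of mid-fingers. I'll shift and close.

>>> arm_command([
  [0.5,0,-4,1,0],
  [0.3,0,-4,1,0],
  [0.3,0,-4,1,0],
  [0.3,0,-4,1,0],
  [0.3,0,-4,1,0],
])

```text
time: 3.45
tcp_pos: [0.6321, -0.0436, 0.2606]
eef_rot: [0.121, 0.993, -0.0, -0.0]
contact_force: [0.1, -0.6, -0.5]
opening: 0.0388
grip_force: 30.0
```

>>> arm_command([
  [0.3,0,0,0,0],
  [0.3,0,0,0,0],
])

```text
time: 3.62
tcp_pos: [0.6321, -0.0436, 0.2605]
eef_rot: [0.121, 0.993, -0.0, -0.0]
contact_force: [0.3, 1.4, -1.3]
opening: 0.0392
grip_force: 30.0
```

>>> arm_command([
  [0.3,0,0,-6,0],
  [0.3,0,0,-12,0],
  [0.3,0,0,-17,0],
  [0.3,0,0,-20.5,0],
  [0.3,0,0,-20.5,0],
])

```text
time: 4.03
tcp_pos: [0.632, -0.0436, 0.2814]
eef_rot: [0.121, 0.993, -0.0, -0.0]
contact_force: [2.8, 0.6, -10.3]
opening: 0.0393
grip_force: 30.0
```

>>> arm_command([
  [0.3,0,0,0,0],
  [0.3,0,0,0,0],
  [0.3,0,0,0,0],
])

```text
time: 4.28
tcp_pos: [0.632, -0.0436, 0.2808]
eef_rot: [0.121, 0.993, -0.0, -0.0]
contact_force: [2.5, 0.6, -11.0]
opening: 0.039
grip_force: 30.0
```

>>> arm_command([
  [0.3,0,-7,0,0],
  [0.3,0,-15,0,0],
  [0.3,0,-23,0,0],
  [0.3,0,-28,0,0],
  [0.3,0,-30,0,0],
])

```text
time: 4.7
tcp_pos: [0.6243, -0.0748, 0.2811]
eef_rot: [0.122, 0.992, -0.0, -0.0]
contact_force: [3.1, 0.3, -11.6]
opening: 0.039
grip_force: 30.0
```

>>> arm_command([
  [0.3,0,0,0,0],
  [0.3,0,0,0,0],
  [0.3,0,0,0,0],
])

```text
time: 4.95
tcp_pos: [0.6247, -0.0731, 0.2811]
eef_rot: [0.121, 0.993, -0.0, -0.0]
contact_force: [1.9, -1.2, -11.9]
opening: 0.0392
grip_force: 30.0
```

>>> arm_command([
  [0.3,0,0,6,0],
  [0.3,0,0,12,0],
  [0.3,0,0,17,0],
  [0.3,0,0,20,0],
  [0.3,0,0,20,0],
])

```text
time: 5.37
tcp_pos: [0.625, -0.0726, 0.261]
eef_rot: [0.121, 0.993, 0.0, -0.0]
contact_force: [-0.2, -0.3, -4.2]
opening: 0.0395
grip_force: 30.0
```

>>> arm_command([
  [0.3,0,0,0,0],
  [0.3,0,0,0,0],
])

```text
time: 5.53
tcp_pos: [0.6249, -0.0726, 0.2614]
eef_rot: [0.121, 0.993, 0.0, -0.0]
contact_force: [-0.4, -0.9, -4.5]
opening: 0.039
grip_force: 30.0
```

>>> arm_command([
  [0.8,0,0,0,0],
  [0.8,0,0,0,0],
  [0.8,0,0,0,0],
  [0.8,0,0,0,0],
  [0.8,0,0,0,0],
])

```text
time: 5.95
tcp_pos: [0.6252, -0.0727, 0.2618]
eef_rot: [0.121, 0.993, 0.0, 0.001]
contact_force: [-0.3, 0.3, 0.4]
opening: 0.0705
grip_force: 0.0
```

>>> arm_command([
  [0.8,0,0,-20,0],
  [0.8,0,0,-55,0],
  [0.8,0,0,-90,0],
  [0.8,0,0,-125,0],
  [0.8,0,0,-130,0],
])

```text
time: 6.37
tcp_pos: [0.6265, -0.0733, 0.3983]
eef_rot: [0.121, 0.993, 0.001, 0.006]
contact_force: [1.5, 0.1, 0.3]
opening: 0.0733
grip_force: 0.0
```

>>> arm_command([
  [0.8,0,0,0,0],
  [0.8,0,0,0,0],
  [0.8,0,0,0,0],
  [0.8,0,0,0,0],
  [0.8,0,0,0,0],
])

```text
time: 6.78
tcp_pos: [0.6246, -0.0727, 0.3895]
eef_rot: [0.121, 0.993, -0.0, -0.001]
contact_force: [-0.4, -0.5, -0.1]
opening: 0.0735
grip_force: 0.0
```

Run:
```python
from h import *
T,R=state();c=imaging.camera("wrist");save(c,"w3");W=cloud(c);np.save("w3.npy",W);state()
x,y,z=np.moveaxis(W,-1,0)
k=(z>.095)&(z<.12)&(np.hypot(x-.626,y+.073)<.05); print("knob",k.sum(),rect(W[k]),np.median(z[k]))
f=c["frame"].astype(int);red=(f[...,0]>100)&(f[...,1]<70)&(f[...,2]<70)
a=np.radians(-13.9);ex=np.array([np.cos(a),np.sin(a)]);ey=np.array([-ex[1],ex[0]])
w=red&(z>.056)&(z<.066)
P=W[w][:,:2]; s=(P-[.587,-.031])@ey; 
for q in(s>0,s<0): print("wall",q.sum(),rect(P[q]),(P[q].mean(0)*1000).round(1), "s inner",np.percentile(abs(s[q]),2))
cr=(z>.058)&(z<.066)&~red&(abs((W[...,:2]-[.587,-.031])@ey+.03)<.045); print("carr top",rect(W[cr]))
bar=(z>.045)&(z<.055)&~red&(x>.56)&(x<.7); print("bar",bar.sum(),rect(W[bar]))
```

```text
6.78 tcp [624.6 -72.7 389.5] yaw_y 76.07 z [-0.0028 -0.     -1.    ] open 0.0735 F [-0.4 -0.5 -0.1]
6.83 tcp [624.7 -72.7 389.8] yaw_y 76.06 z [-0.0023 -0.     -1.    ] open 0.0734 F [-0.3  0.  -0.1]
knob 1456 (array([626. , -73.6]), array([38.5, 39.1]), np.float32(166.0)) 0.10626686698287752
wall 708 (array([617.1, 112.2]), array([14.5, 69.2]), np.float32(165.9)) [615.8 112.1] s inner 0.14005207711331655
wall 194 (array([ 547.8, -168.3]), array([10.3, 69.5]), np.float32(158.9)) [ 550.2 -168.8] s inner 0.14105533425416733
carr top (array([602.7, -67.8]), array([ 60.1, 100. ]), np.float32(166.2))
bar 5851 (array([599.2, -35.5]), array([320.4, 103.5]), np.float32(76.6))
```

View pics/w3.png

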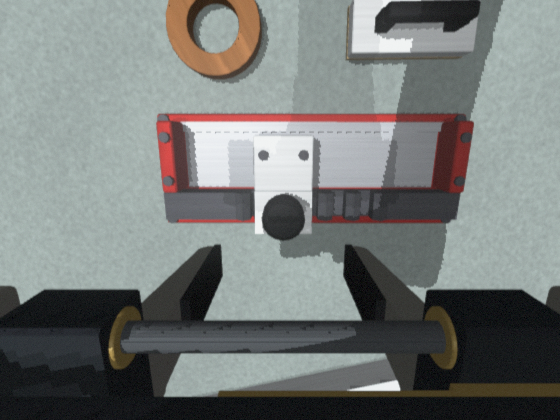

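The knob top is again at z 106 mm and it has moved 30 mm, so the carriage is locked one notch over (knob at (283,217) in the picture). Next is the shoe.

>>> arm_command([
  [0.8,33,24,0,0],
  [0.8,66,48,0,0],
  [0.8,99,72,0,0],
  [0.8,132,97,0,0],
  [0.8,165,121,0,0],
])

```text
time: 7.25
tcp_pos: [0.4924, 0.0857, 0.3907]
eef_rot: [0.121, 0.993, -0.0, -0.0]
contact_force: [0.6, 0.2, 0.5]
opening: 0.0736
grip_force: 0.0
```

```bash
python3 -c "
from h import *
state();print(get_obs()['qpos'])"
```

```text
7.25 tcp [492.4  85.7 390.7] yaw_y 76.05 z [-6.e-04 -2.e-04 -1.e+00] open 0.0736 F [0.6 0.2 0.5]
[-0.42629959  0.22827164  0.21556651  1.99034288 -0.06032915  0.9296432
  1.14730872]
```

>>> arm_command([
  [0.8,12,10,0,7],
  [0.8,12,10,0,14],
  [0.8,12,10,0,21],
  [0.8,12,10,0,28],
  [0.8,12,10,0,35],
])

```text
time: 7.67
tcp_pos: [0.4845, 0.0972, 0.3908]
eef_rot: [0.417, 0.909, -0.0, -0.0]
contact_force: [-0.2, -0.8, 0.8]
opening: 0.0737
grip_force: 0.0
```

>>> arm_command([
  [0.8,0,0,0,7],
  [0.8,0,0,0,14],
  [0.8,0,0,0,21],
  [0.8,0,0,0,28],
  [0.8,0,0,0,35],
])

```text
time: 8.08
tcp_pos: [0.4846, 0.097, 0.3907]
eef_rot: [0.671, 0.741, -0.0, -0.0]
contact_force: [-0.2, 0.2, -0.6]
opening: 0.0736
grip_force: 0.0
```

>>> arm_command([
  [0.8,0,0,0,7],
  [0.8,0,0,0,14],
  [0.8,0,0,0,20],
  [0.8,0,0,0,20],
  [0.8,0,0,0,20],
])

```text
time: 8.5
tcp_pos: [0.4846, 0.0971, 0.3909]
eef_rot: [0.787, 0.617, -0.0, 0.0]
contact_force: [-0.1, -0.4, -0.2]
opening: 0.0735
grip_force: 0.0
```

>>> arm_command([
  [0.8,0,0,0,0],
  [0.8,0,0,0,0],
  [0.8,0,0,0,0],
])

```text
time: 8.75
tcp_pos: [0.4847, 0.097, 0.3911]
eef_rot: [0.787, 0.617, -0.0, -0.0]
contact_force: [-0.5, 0.5, -0.0]
opening: 0.0736
grip_force: 0.0
```

Run:
```python
from h import *
c=imaging.camera("wrist");save(c,"w4");W=cloud(c);T,R=state()
x,y,z=np.moveaxis(W,-1,0)
n=np.hypot(x-.4835,y-.096)<.09
h=n&(z>.063)&(z<.075);print("handle",h.sum(),rect(W[h]),np.median(z[h]))
b=n&(z>.026)&(z<.034);print("block",b.sum(),rect(W[b]),np.median(z[b]))
d=np.r_[rect(W[h])[0]/1000,T[2]]-T; print("tool shift to handle",(R.T@d*1000).round(1), get_obs()["qpos"].round(2))
```

```text
8.8 tcp [484.7  96.9 391.2] yaw_y -13.89 z [-0.  0. -1.] open 0.0737 F [-0.6 -1.1  0.5]
handle 1044 (array([482. ,  96.3]), array([79.7, 14. ]), np.float32(76.8)) 0.07046475202311664
block 3505 (array([514.1,  88.3]), array([124.2, 116.2]), np.float32(76.7)) 0.03073562405865422
tool shift to handle [-1.3 -2.4  0. ] [-0.64  0.22  0.44  2.01 -0.12  0.93 -0.39]
```

View pics/w4.png

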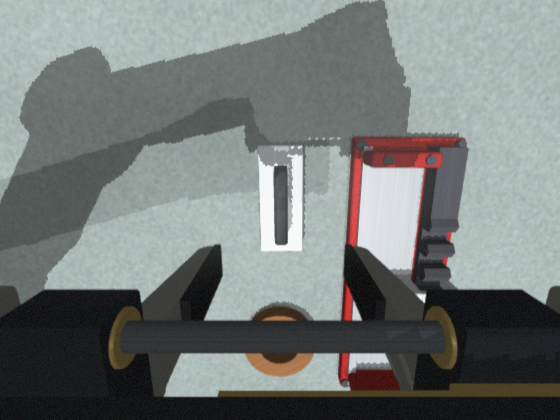

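The handle at (281,205) lies between the fingers and parallel to the pads. Descending.

>>> arm_command([
  [0.7,-1.3,-2.4,37,0],
  [0.7,-1.3,-2.4,74,0],
  [0.7,-1.3,-2.4,110,0],
  [0.7,-1.3,-2.4,140,0],
  [0.7,-1.3,-2.4,150,0],
])

```text
time: 9.22
tcp_pos: [0.4804, 0.0961, 0.2376]
eef_rot: [0.787, 0.616, -0.003, -0.001]
contact_force: [-1.2, 0.1, -0.4]
opening: 0.0644
grip_force: 0.0
```

>>> arm_command([
  [0.5,0,0,4,0],
  [0.4,0,0,7,0],
  [0.4,0,0,8,0],
  [0.4,0,0,8,0],
  [0.4,0,0,8,0],
])

```text
time: 9.63
tcp_pos: [0.4826, 0.0965, 0.2345]
eef_rot: [0.788, 0.616, 0.001, 0.0]
contact_force: [0.4, -0.5, -0.0]
opening: 0.0369
grip_force: 0.0
```

```bash
python3 -c "
from h import *
state()"
```

```text
9.63 tcp [482.6  96.5 234.5] yaw_y -13.93 z [ 0.0025  0.0011 -1.    ] open 0.0369 F [ 0.4 -0.5 -0. ]
```

>>> arm_command([
  [0.2,0,0,1,0],
  [0.05,0,0,1,0],
  [0,0,0,1,0],
  [0,0,0,1,0],
  [0,0,0,1,0],
])

```text
time: 10.05
tcp_pos: [0.4822, 0.0964, 0.2324]
eef_rot: [0.788, 0.616, 0.0, 0.0]
contact_force: [-0.3, 0.3, 2.5]
opening: 0.0137
grip_force: 30.0
```

>>> arm_command([
  [0,0,0,0,0],
  [0,0,0,0,0],
  [0,0,0,0,0],
])

```text
time: 10.3
tcp_pos: [0.4822, 0.0964, 0.2324]
eef_rot: [0.788, 0.616, 0.0, 0.0]
contact_force: [-0.9, 0.2, 4.6]
opening: 0.0134
grip_force: 30.0
```

>>> arm_command([
  [0,0,0,-8,0],
  [0,0,0,-22,0],
  [0,0,0,-42,0],
  [0,0,0,-62,0],
  [0,0,0,-80,0],
])

```text
time: 10.72
tcp_pos: [0.4815, 0.0961, 0.3128]
eef_rot: [0.788, 0.616, -0.001, -0.0]
contact_force: [0.6, 0.6, -3.5]
opening: 0.0137
grip_force: 30.0
```

>>> arm_command([
  [0,0,0,0,0],
  [0,0,0,0,0],
  [0,0,0,0,0],
  [0,0,0,0,0],
])

```text
time: 11.05
tcp_pos: [0.4813, 0.0963, 0.3108]
eef_rot: [0.788, 0.616, -0.001, -0.0]
contact_force: [0.7, -0.0, -3.7]
opening: 0.0139
grip_force: 30.0
```

```bash
cat > held.py <<'E'
from h import *
c=imaging.camera("wrist");save(c,"tmp");W=cloud(c);T,R=state()
t=np.array([.6047,.0357]); x,y,z=np.moveaxis(W,-1,0)
L=(W-T)@R  # tool coords
h=(abs(L[...,0])<.08)&(abs(L[...,1])<.06)&(L[...,2]>.155)&(L[...,2]<.175)
b=(abs(L[...,0])<.085)&(abs(L[...,1])<.045)&(L[...,2]>.197)&(L[...,2]<.215)
for n,m in(("handle",h),("block",b)): print(n,m.sum(),rect(L[m]) if m.sum()>20 else 0,np.median(L[m][:,2]) if m.any() else 0)
for q in range(-70,71,20):
    m=b&(abs(L[...,0]*1000-q)<10); print(q,m.sum(),(np.median(L[m][:,2])*1000).round(1) if m.any() else None,end="; ")
print("\nmove to target (tool)",(R.T@(np.r_[t,T[2]]-T)*1000).round(1))
E
python3 held.py
```

```text
11.1 tcp [481.5  96.2 310.9] yaw_y -13.93 z [-0.0024 -0.001  -1.    ] open 0.0134 F [-0.1 -0.4 -2.7]
handle 4103 (array([ 7.4, -0. ]), array([39.9, 63.5]), np.float32(155.4)) 0.1621561477871186
block 6224 (array([ 5.6, -0.6]), array([112.7,  50.2]), np.float32(0.0)) 0.2019294641843204
-70 0 None; -50 34 201.9; -30 6 201.6; -10 32 202.6; 10 1299 201.9; 30 1736 201.9; 50 2765 201.9; 70 352 202.8; 
move to target (tool) [-29.1 134.2  -0.2]
```

>>> arm_command([
  [0,-4,15,-10,0],
  [0,-11,45,-10,0],
  [0,-18,80,-10,0],
  [0,-25,115,-10,0],
  [0,-29,134,-10,0],
])

```text
time: 11.52
tcp_pos: [0.6077, 0.0337, 0.3212]
eef_rot: [0.788, 0.615, -0.0, 0.001]
contact_force: [0.7, -0.8, -3.0]
opening: 0.0139
grip_force: 30.0
```

>>> arm_command([
  [0,0,0,0,0],
  [0,0,0,0,0],
  [0,0,0,0,0],
  [0,0,0,0,0],
  [0,0,0,0,0],
])

```text
time: 11.93
tcp_pos: [0.6043, 0.0368, 0.3219]
eef_rot: [0.787, 0.617, -0.0, -0.001]
contact_force: [-0.7, -0.0, -2.6]
opening: 0.0139
grip_force: 30.0
```

```bash
python3 held.py; cp pics/tmp.png pics/w5.png
```

```text
11.98 tcp [604.5  36.7 322.1] yaw_y -13.87 z [-6.e-04  5.e-04 -1.e+00] open 0.0137 F [ 0.4 -0.5 -2.8]
handle 4129 (array([ 7.2, -1.2]), array([64.1, 39.8]), np.float32(23.7)) 0.1623726583016095
block 6222 (array([ 5.6, -0.6]), array([ 50.1, 112.6]), np.float32(179.7)) 0.20215421860621985
-70 0 None; -50 36 201.9; -30 4 202.5; -10 31 202.6; 10 1303 202.1; 30 1723 202.1; 50 2767 202.2; 70 358 203.1; 
move to target (tool) [-0.9  0.5 -0. ]
```

View pics/w5.png

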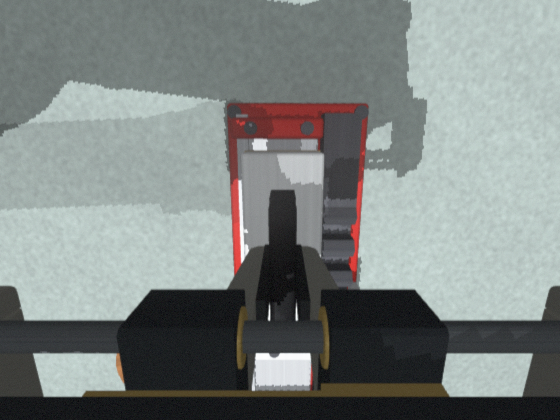

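The shoe (columns 243–323) sits between the lip (~238) and the bar (~325), short of the end wall. I'll check the clearances numerically in this same view while lowering part-way.

>>> arm_command([
  [0,-0.5,0.8,8,0],
  [0,-0.5,0.8,16,0],
  [0,-0.5,0.8,20,0],
  [0,-0.5,0.8,20,0],
  [0,-0.5,0.8,20,0],
])

```text
time: 12.4
tcp_pos: [0.6056, 0.0352, 0.3016]
eef_rot: [0.788, 0.616, -0.001, -0.0]
contact_force: [-0.4, -0.1, -3.3]
opening: 0.0143
grip_force: 30.0
```

```bash
cat >> held.py <<'E'
f=c["frame"].astype(int);red=(f[...,0]>90)&(f[...,1]<60)&(f[...,2]<60)
w=red&(z>.056)&(z<.066)&(L[...,0]>.04)&(abs(L[...,1])<.03)
print("wall inner x",w.sum(),(np.percentile(L[w][:,0],[1,3])*1000).round(1))
p=(z>.044)&(z<.056)&(L[...,1]>.02)&(L[...,1]<.09)&(L[...,0]>.0)&(L[...,0]<.07)&~red
print("bar y",p.sum(),(np.percentile(L[p][:,1],[1,3])*1000).round(1))
l=red&(z>.022)&(z<.03)&(L[...,1]<-.02)&(L[...,1]>-.06)&(L[...,0]>0)&(L[...,0]<.06)
print("lip y",l.sum(),(np.percentile(L[l][:,1],[50,97,99])*1000).round(1))
E
python3 held.py
```

```text
12.45 tcp [605.8  35.2 302. ] yaw_y -13.94 z [-3.e-04 -2.e-04 -1.e+00] open 0.0139 F [ 0.6 -0.5 -3.3]
handle 4132 (array([7.1, 0.2]), array([39.9, 64.5]), np.float32(156.8)) 0.162564326506601
block 6227 (array([ 5.4, -0.8]), array([ 50.1, 113. ]), np.float32(179.8)) 0.20236004710079428
-70 0 None; -50 35 202.2; -30 4 202.0; -10 31 202.9; 10 1303 202.3; 30 1734 202.3; 50 2787 202.3; 70 333 203.4; 
move to target (tool) [ 0.2 -1.2  0. ]
wall inner x 1506 [71. 71.]
bar y 3482 [31.2 31.8]
lip y 3 [-46.2 -45.  -45. ]
```

>>> arm_command([
  [0,0.3,0,10,0],
  [0,0.3,0,20,0],
  [0,0.3,0,30,0],
  [0,0.3,0,38,0],
  [0,0.3,0,44,0],
])

```text
time: 12.87
tcp_pos: [0.6054, 0.0355, 0.2565]
eef_rot: [0.788, 0.616, -0.001, -0.0]
contact_force: [0.3, 0.3, -3.3]
opening: 0.0139
grip_force: 30.0
```

>>> arm_command([
  [0,0,0,1,0],
  [0,0,0,2,0],
  [0,0,0,3,0],
  [0,0,0,4,0],
  [0,0,0,4,0],
])

```text
time: 13.28
tcp_pos: [0.606, 0.0355, 0.2544]
eef_rot: [0.788, 0.616, 0.0, 0.0]
contact_force: [-0.7, 0.2, -3.2]
opening: 0.0138
grip_force: 30.0
```

>>> arm_command([
  [0,0,0,0.5,0],
  [0,0,0,1,0],
  [0,0,0,1,0],
  [0,0,0,1,0],
])

```text
time: 13.62
tcp_pos: [0.6058, 0.0356, 0.2533]
eef_rot: [0.788, 0.616, 0.0, 0.0]
contact_force: [-0.4, 0.3, -4.1]
opening: 0.0139
grip_force: 30.0
```

>>> arm_command([
  [0,0,0,0.4,0],
  [0,0,0,0.8,0],
  [0,0,0,0.8,0],
  [0,0,0,0.8,0],
])

```text
time: 13.95
tcp_pos: [0.6059, 0.0356, 0.2525]
eef_rot: [0.788, 0.616, 0.0, 0.0]
contact_force: [0.5, -0.5, -3.0]
opening: 0.014
grip_force: 30.0
```

>>> arm_command([
  [0,0,0,0.3,0],
  [0,0,0,0.5,0],
  [0,0,0,0.5,0],
  [0,0,0,0.5,0],
])

```text
time: 14.28
tcp_pos: [0.6059, 0.0355, 0.2525]
eef_rot: [0.788, 0.616, 0.0, -0.0]
contact_force: [-3.7, -0.4, 5.7]
opening: 0.0137
grip_force: 30.0
```

The shoe is on the bed: the force went from −3 to +5.7 N. Releasing with a modest opening, then retreating.

>>> arm_command([
  [0.3,0,0,0,0],
  [0.5,0,0,0,0],
  [0.5,0,0,0,0],
  [0.5,0,0,0,0],
  [0.5,0,0,0,0],
])

```text
time: 14.7
tcp_pos: [0.6059, 0.0355, 0.2517]
eef_rot: [0.788, 0.616, 0.0, 0.0]
contact_force: [-0.7, 0.5, 0.5]
opening: 0.0447
grip_force: 0.0
```

>>> arm_command([
  [0.5,0,0,-10,0],
  [0.5,0,0,-30,0],
  [0.5,0,0,-60,0],
  [0.5,0,0,-95,0],
  [0.5,0,0,-130,0],
])

```text
time: 15.12
tcp_pos: [0.6055, 0.0353, 0.3836]
eef_rot: [0.788, 0.616, -0.0, -0.0]
contact_force: [0.8, 0.4, 0.4]
opening: 0.0457
grip_force: 0.0
```

>>> arm_command([
  [0.5,-35,0,0,0],
  [0.5,-70,0,0,0],
  [0.5,-90,0,0,0],
  [0.5,-90,0,0,0],
  [0.5,-90,0,0,0],
])

```text
time: 15.53
tcp_pos: [0.5839, -0.0531, 0.3828]
eef_rot: [0.789, 0.615, 0.001, 0.0]
contact_force: [0.1, 0.2, 0.7]
opening: 0.0456
grip_force: 0.0
```

Run:
```python
from h import *
c=imaging.camera("wrist");save(c,"w6");W=cloud(c);state()
O=np.array([.5869,-.032]);a=np.radians(-13.9);ex=np.array([np.cos(a),np.sin(a)]);ey=np.array([-ex[1],ex[0]])
S=np.stack([(W[...,:2]-O)@ex,(W[...,:2]-O)@ey,W[...,2]],-1)
def sh(n,m): print(n,m.sum(),rect(S[m]),np.median(S[m][:,2]).round(4),np.percentile(S[m][:,2],[3,97]).round(4))
n=(abs(S[...,0]-1)<31)&(abs(S[...,0])<.031)&(S[...,1]>0.003)&(S[...,1]<.138)
sh("block",n&(S[...,2]>.045)&(S[...,2]<.056)); sh("handle",n&(S[...,2]>.085)&(S[...,2]<.096))
k=(S[...,2]>.1)&(S[...,2]<.115)&(abs(S[...,1]+.03)<.04)
if k.sum()>20: sh("knob",k)
c=imaging.camera("top");save(c,"top6");W=cloud(c);x,y,z=np.moveaxis(W,-1,0)
k=(z>.1)&(z<.113)&(np.hypot(x-.626,y+.073)<.04)
if k.sum()>20: print("topknob",rect(W[k]))
```

```text
15.58 tcp [584.2 -51.5 382.5] yaw_y -13.95 z [ 9.e-04  8.e-04 -1.e+00] open 0.0461 F [-0.3  1.   0.2]
block 5206 (array([ 1.9, 69.7]), array([ 50.1, 122.9]), np.float32(90.1)) 0.0506 [0.0491 0.0521]
handle 1551 (array([ 1.5, 69.5]), array([13.3, 79.7]), np.float32(90.1)) 0.0904 [0.0883 0.0919]
knob 1402 (array([ 48. , -29.5]), array([36.2, 38.9]), np.float32(177.3)) 0.1064 [0.1024 0.1078]
```

View pics/w6.png

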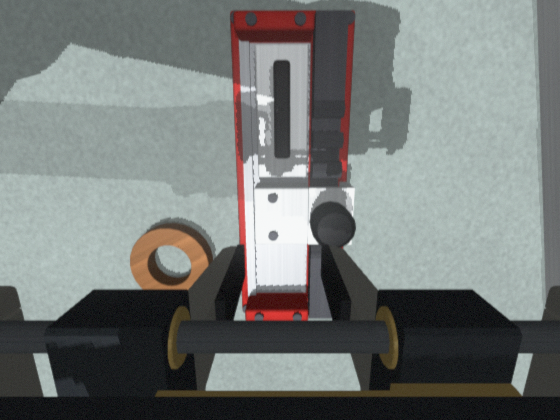

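View pics/top6.png

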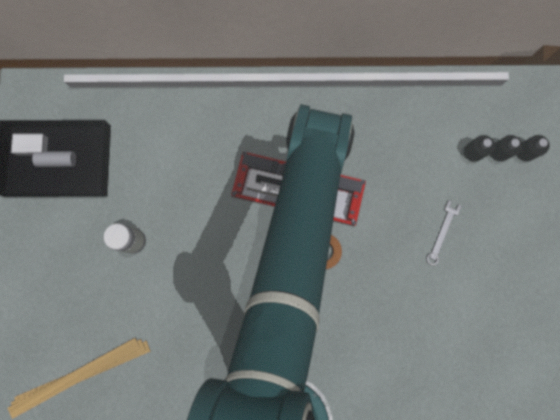

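The wrist view shows the shoe flat in the bay (handle at (282,108), block top z 50.6 mm, centred at slide (2, 70)). The carriage is at −30 with the knob at (333,225), home at z 106. The top view shows the can and wrench unmoved; the roll is partly hidden by the arm but in its place.

```bash
python3 -c "
from h import *
print(order.hand_in())"
```

```text
the job is handed in; nothing more can be done
None
```

The carriage is locked one notch towards the roll, the shoe lies flat in the lengthened bay, and the job was handed in at about 15.6 s; the roll, can and wrench were not touched.

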